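# Turn the document-box lock and hold it open

### The job

Lift the orange thread spool off the lock of the blue steel box and stand it upright on the round black mat. Then take the red-headed key out of its wooden block, push it fully home into the keyhole in the lid, working it past the sticky pins, and turn it a quarter turn clockwise. The lock springs back if let go, so finish while still gripping the key and holding it turned; leave the other things on the bench where they are.

Things in the scene. Friction and masses are not known exactly. Their poses are not given: they have to be found in the camera images.
- spool_center (a point): Orange thread spool, 43 mm across and 47 mm tall, light. The point is its centre, 23.5 mm above its underside; z is its axis. It starts upright on the lid, over the keyhole.
- keyhole (a point): Centre of the keyhole mouth, in the middle of the top face of the blue steel box, 80 mm above the bench. x is the long direction of the slot (at the lock's rest), z points up. The slot is 24.6 mm (x) by 6.6 mm (y), slightly chamfered, in a lid 8 mm thick; a thin brass rim of 42 mm diameter is round it. The key can turn only when nearly home.
- lock_box: Blue steel document box, fixed to the bench: 110 mm (x) by 140 mm (y) by 80 mm high, a wire handle standing out 12 mm at each y end, hinges standing out 7 mm at +x. Origin: centre of its underside; axes as the keyhole's.
- pin_near (a joint): Sticky pin at the -x end of the keyhole, 10 to 16 mm below the mouth: 0 closed in, grows in m as the blade pushes it out (2 mm lets the blade by), and stays where it is pushed. Pressed straight down, the key meets about 25 N there; twisting it some degrees to and fro, or rocking it a millimetre or two along x, while pressing with 5 to 10 N eases it past, a little with each rocking.
- pin_far (a joint): The same sticky pin at the +x end of the keyhole.
- lock_cylinder (a joint): Angle of the lock's cylinder, 19 to 35 mm below the mouth, in rad: 0 at rest, growing as the key is turned clockwise seen from above, stop at 1.6. A spring of about 0.03 N m at rest and 0.11 N m at a quarter turn brings it back. The blade has some 0.1 rad of play in it.
- key_grip (a point): Middle of the red head of the key, a flat grip 36 mm wide (along x), 9 mm thick (along y), 32 mm high; z points up along the key. It is 68 mm above the key's tip and 32 mm above the underside of the key's collar. The key is alike both ways round (half a turn about z). Weight about 60 g.
- key_tip (a point): Lower end of the key. The flat steel double-bitted blade, 22 mm wide (along the key's x), 4 mm thick, with bevelled corners, fills the lowest 14 mm; above it is a round 5.6 mm shank, and a 16 mm collar whose underside is 36 mm above the tip. Fully home the collar sits on the lid and the tip is 36 mm below the keyhole mouth.
- key_block: Fixed wooden block, 56 mm (x) by 44 mm (y) by 45 mm high, in which the key stands loosely upright, collar on its top, blade along the block's x in a slot with 2 mm of play all round. Origin: centre of its underside.
- open_tin: Open dark tin, 79 mm across, 85 mm tall, loose; to be left alone. Origin: centre of its underside. It stands on the other side of the box from the key block.
- yellow_tape: Roll of yellow tape lying flat, 56 mm across, 22 mm high; to be left alone. Origin: centre of its underside.
- jar: Empty clear jar with a white lid, 64 mm across, 97 mm tall; to be left alone. Origin: centre of its underside.
- stone: Blue-grey oilstone, 70 by 174 by 22 mm, long along its y; to be left alone. Origin: centre of its underside.
- mat: Flat round black rubber mat on the bench, 96 mm across, 3 mm thick, fixed; the spool is to stand on it. Origin: centre of its underside. It lies behind the box, to its left or right; the jar is on the other side.
Mind the look-alikes: they are no part of the job. Leave any yellow look-alike of the part that bears spool_center alone.

How it is judged:
By the outcome, as a careful person would: the job done as asked, in the order asked, and still so for the second after the job is handed in, while the arm keeps its last pose, push and grip.
It also fails if it takes over 67 s, if anything falls off the work surface, if the arm or the gripper's body presses on something with over 40 N, if the wrist force passes 120 N, or if a joint passes its speed limit or range.

### The arm

A 6-joint arm with a two-finger parallel gripper is mounted at the origin on a cart in front of the work surface, level with it; the furniture and walls round the work are solid. World frame = base frame: x ahead of the robot, y to its left, z up, the work surface at z = 0. Lengths are in m, angles in rad, forces in N, time in s.
With the tool pointing down it reaches from about 0.25 to 0.725 m from the base axis. Payload 4 kg.
Tool frame: the origin (TCP) lies at the very end of the fingers, on their centre line; the grasp point (between the pads) lies 19 mm behind it; z points along the fingers, y is the line along which they close (so a half turn about z gives the same grasp; the last joint's range is limited). The gripper opens to 85 mm and grips with 20 to 120 N. Pads are 22 mm wide; open, the fingers measure 114 mm over their backs; the gripper's body (76 mm by 85 mm) begins 54 mm behind the grasp point. The pads swing forward as they close: fully open they stand 13 mm farther back than shut.
Start: joints at [1.23, 0.241, 0.005, 1.335, 0, 1.571], TCP at [0.167, 0.471, 0.194] pointing down, gripper open.
Joint ranges: [-2.72, 2.72], [-1.05, 1.87], [-1.09, 1.28], [-1.99, 2.15], [-1.42, 1.44], [-3.14, 3.14]. Speed limits (rad/s): [2.79, 2.79, 3.14, 3.14, 3.14, 3.14].

### API

Orientations are given as a rotation vector (axis times angle).
In Python, from station import monitor, grab_frame, camera_model, robot, nets gives the robot as it stands.
- The arm moves only by the tool drive_tool, never from a script. Its argument "moves" is a list of rows, each a list of 5 numbers: the gripper's target within -1 to 1 (shut at 1, half-way at 0, fully open at -1), then the shift along the world's x, y, z in mm, then the turn about the world's z in degrees. In form: [[jaw, x, y, z, turn], ...]. A call has 1 to 12 rows; each row shifts and turns the commanded pose from where the row before left it; what a row does not reach is not made up. A row lasts 1/8 s, in which the tool goes at most 62.5 mm and 10.7 degrees, less where a joint would pass 70% of its speed; a pose out of reach is approached as far as the arm can. A call with a gripper value outside its range is refused whole. The fingers move at their own pace and stop on an object; "grip_force" is the grip in N (left out, the last holds). Time passes only in rows, so rows that do not move let the fingers close. It gives the time, the measured TCP pose, the force, the opening and the grip force at its end, in the units of the state.
- monitor.get_obs(): the state, without advancing time (a new reading comes with each control period).
- grab_frame(name): name is "scene" or "top"; returns (picture, depth): 400x640x3 uint8, blue, green, red; 400x640 float32, m along the optical axis (not along the pixel's ray), 0 where there is no reading.
- camera_model(name): a dict with "fx", "fy", "cx", "cy" (pixels), "view" (4x4, takes a point from world to camera coordinates). Camera axes: x right, y down, z forward; pixel columns grow to the right and rows downward; lengths in m; the calibration is good to about 2 mm. A picture is of the moment at which its call begins. camera_model takes no time and is no camera call.
- robot.hand_in(): hands the job in; it is judged then, once.
Trained networks look in the newest picture that a camera, given by its name, has taken for a name from the list of things; names that differ only in an ending like _2 or _b are one class to them, and where a whole thing is asked for, a point or a joint stands for the part that bears it (a point fixed in the world has none). Each returns a list of dicts, best first, with "score" (0 to 1); they miss things now and then, are a little off and sometimes report something else, mostly with a low value. They report only what shows in the picture. A call takes as long as a camera call. They do not tell look-alikes from the thing itself.
- nets.regions_of(camera, thing): "mask" (400x640 bool, what is visible of it) and "box" ([left, top, right, bottom] in pixels, round what is visible of it).
The state is a dict: "time": time; "joint_positions": joint angles; "joint_vel": joint speeds; "joint_torque": joint torques, N m; "position": TCP position; "tool_rot": TCP orientation; "wrist_force": force on the tool from outside, world axes, zero at the start; "torque": the same for the moment, N m; "opening": finger opening in m; "finger_force": force on a finger pad.
Only numpy, scipy, OpenCV 4.12 (cv2) and the standard library are available. Lean on these libraries where they do the work, as an engineer would, in place of code of your own. Each camera call takes 0.05 s, during which the arm holds its last target. There are 200 camera calls.

## Working session

There is one attempt and no reset: what is moved stays moved. The work goes in short steps, Python scripts to look and compute and a tool call to move; the robot and the scene stay as the last step left them, time stands still between calls to the robot, and variables do not carry over. Pictures are saved under pics/ and viewed, at most 10 in all, crops included, and the job is handed in when it is done.

Besides the shell and the picture viewer there is one more tool, called as name(argument=value, ...) on one line, values as JSON. drive_tool: Moves the arm, as the interface text tells. Its arguments: {"type":"object","properties":{"moves":{"type":"array"},"grip_force":{"type":"number"}},"required":["moves"]}

```bash
ls; mkdir -p pics
cat > h.py <<'E'
import numpy as np, cv2
from station import monitor, grab_frame, camera_model, robot, nets
def cloud(name, depth):
    m=camera_model(name); v,u=np.mgrid[0:400,0:640]
    P=np.stack([(u-m['cx'])/m['fx']*depth,(v-m['cy'])/m['fy']*depth,depth,np.ones_like(depth)],-1)
    W=P@np.linalg.inv(np.array(m['view'])).T
    W[depth<=0]=np.nan
    return W[...,:3]
E
python3 - <<'E'
from h import *
f={}
for n in ("top","scene"):
    im,d=grab_frame(n); cv2.imwrite(f'pics/{n}0.png',im); np.save(f'pics/{n}0.npy',d)
    W=cloud(n,d)
    for t in ["spool_center","lock_box","key_grip","key_block","open_tin","yellow_tape","jar","stone","mat"]:
        for r in nets.regions_of(n,t)[:3]:
            p=W[r['mask']]; p=p[~np.isnan(p[:,0])]
            print(n,t,round(r['score'],2),np.array(r['box']).astype(int),len(p),np.round(np.median(p,0),3) if len(p) else '',np.round(np.percentile(p[:,2],97),3) if len(p) else '')
print(monitor.get_obs())
E
```

```text
pics
top spool_center 0.84 [336 209 356 228] 328 [0.499 0.036 0.126] 0.13
top spool_center 0.61 [252 121 273 140] 295 [0.713 0.235 0.046] 0.051
top spool_center 0.56 [158 255 229 279] 1222 [0.381 0.394 0.022] 0.026
top lock_box 0.6 [305 188 379 256] 2945 [0.491 0.042 0.079] 0.084
top key_grip 0.59 [417 206 443 230] 382 [ 0.502 -0.168  0.044] 0.048
top key_grip 0.43 [387 159 423 192] 1150 [ 0.613 -0.121  0.003] 0.007
top key_block 0.68 [335 209 356 228] 294 [0.499 0.038 0.126] 0.13
top key_block 0.61 [419 204 438 231] 299 [ 0.507 -0.165  0.044] 0.048
top open_tin 0.71 [217 191 254 226] 987 [0.517 0.297 0.009] 0.086
top open_tin 0.46 [158 255 229 279] 1227 [0.381 0.396 0.022] 0.026
top yellow_tape 0.73 [215 149 239 169] 332 [0.646 0.32  0.021] 0.025
top jar 0.69 [270 145 301 179] 663 [0.628 0.167 0.096] 0.1
top jar 0.5 [430 209 440 221] 101 [ 0.506 -0.174  0.088] 0.095
top stone 0.92 [158 252 228 279] 1236 [0.381 0.395 0.022] 0.026
top mat 0.78 [388 156 422 191] 1066 [ 0.614 -0.123  0.003] 0.007
scene spool_center 0.66 [330 218 342 244] 418 [0.491 0.028 0.12 ] 0.131
scene lock_box 0.63
[... 499 characters left out ...]
 -0.124  0.005] 0.008
{'time': 1.0, 'joint_positions': array([1.22998821e+00, 2.40540652e-01, 4.95746288e-03, 1.33523175e+00,
       7.78289662e-06, 1.57080333e+00]), 'joint_vel': array([0.00157333, 0.00168514, 0.00047023, 0.00092282, 0.00063196,
       0.00077757]), 'joint_torque': array([-2.11530382e-04, -3.72218943e+01,  2.52695203e+01,  1.21734964e-03,
       -3.52427685e-05,  7.43735047e-07]), 'position': array([0.16711045, 0.47121099, 0.19401987]), 'tool_rot': array([-5.32762078e-01, -3.09607832e+00,  2.67378938e-05]), 'wrist_force': array([ 0.0858316 , -0.58987713, -0.00483384]), 'torque': array([0.02728054, 0.00050402, 0.02088403]), 'finger_force': 0.0, 'opening': 0.0856852444631284}
```

Run:
```python
from h import *
a=cv2.imread('pics/top0.png'); b=cv2.imread('pics/scene0.png')
A=cv2.resize(a[105:290,150:470],(800,462),interpolation=cv2.INTER_CUBIC)
cv2.imwrite('pics/topc.png',A)
B=cv2.resize(b[150:340,170:490],(800,475),interpolation=cv2.INTER_CUBIC)
cv2.imwrite('pics/scenec.png',B)
# geometry in world metric
d=np.load('pics/top0.npy'); W=cloud('top',d); X,Y,Z=W[...,0],W[...,1],W[...,2]
def rect(m,lab):
    p=W[m]; p=p[:,:2]; r=cv2.minAreaRect((p*1000).astype(np.float32)); print(lab,len(p),np.round(r[0],1),np.round(r[1],1),round(r[2],1),'z',np.round(np.median(W[m][:,2]),4),'mean',np.round(p.mean(0),4))
near=lambda x,y,r:(np.hypot(X-x,Y-y)<r)
rect(near(.495,.04,.11)&(abs(Z-.08)<.006),'lid')
rect(near(.5,.037,.05)&(Z>.118),'spooltop')
rect(near(.505,-.17,.06)&(abs(Z-.045)<.006),'blocktop')
rect(near(.505,-.17,.06)&(Z>.075),'keyhead')
rect(near(.613,-.123,.06)&(Z<.02),'matish')
d=np.load('pics/scene0.npy'); W=cloud('scene',d); X,Y,Z=W[...,0],W[...,1],W[...,2]
rect(near(.495,.04,.11)&(abs(Z-.08)<.005),'s lid')
rect(near(.5,.037,.05)&(Z>.122),'s spooltop')
rect(near(.505,-.17,.06)&(abs(Z-.045)<.005),'s blocktop')
rect(near(.505,-.17,.06)&(Z>.065),'s keyhead')
```

```text
lid 2681 [492.9  39.6] [113.2 142.9] 21.2 z 0.0796 mean [0.4917 0.0405]
spooltop 293 [498.8  36.3] [40.  40.2] 0.7 z 0.1264 mean [0.4988 0.0364]
blocktop 335 [ 506.8 -176.8] [44.8 56.6] 63.9 z 0.0443 mean [ 0.5067 -0.1737]
keyhead 81 [ 506.8 -176.9] [10.7 34.9] 66.2 z 0.0909 mean [ 0.5064 -0.1754]
matish 1769 [ 612.8 -123.1] [117.2 119.3] 45.8 z 0.0014 mean [ 0.6125 -0.1225]
s lid 2019 [491.3  38.1] [116.4 143.1] 21.1 z 0.0816 mean [0.4844 0.0312]
s spooltop 230 [497.1  34.7] [41.7 39.4] 49.2 z 0.1282 mean [0.4961 0.0339]
s blocktop 400 [ 505.8 -177.7] [47.  57.9] 65.7 z 0.0464 mean [ 0.5001 -0.182 ]
s keyhead 199 [ 505.1 -178.8] [11.5 36.8] 63.6 z 0.0853 mean [ 0.5032 -0.1796]
```

View pics/topc.png

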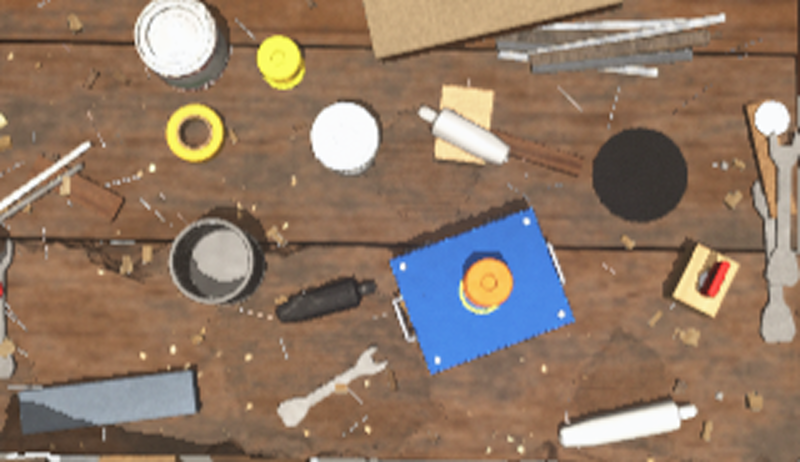

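View pics/scenec.png

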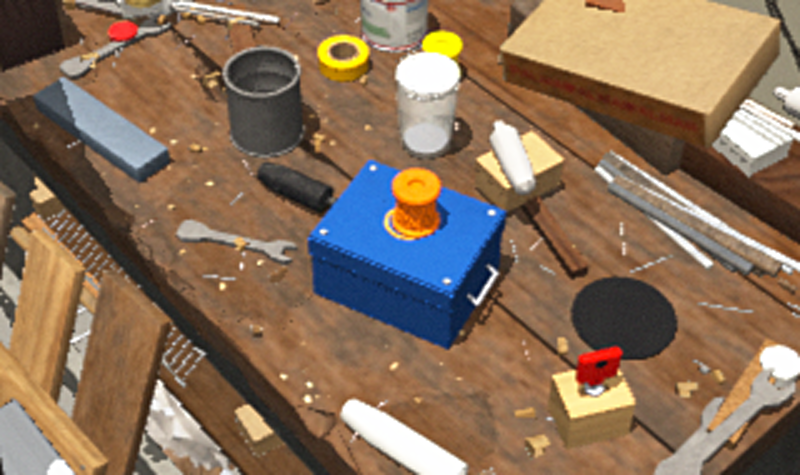

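The top crop shows two spools. The orange one at crop (488,282) stands on the box lid and fits the description. The yellow one at (282,60) is the look-alike, so I leave it. The red key head in its block is at (715,278), the mat at (640,174). I'll move to the spool now.

drive_tool(moves=[[-1,30,-40,0,0],[-1,30,-40,0,0],[-1,30,-40,0,0],[-1,30,-40,0,0],[-1,30,-40,0,0],[-1,30,-40,0,0],[-1,30,-40,0,0],[-1,30,-40,0,0],[-1,30,-40,0,0],[-1,30,-40,0,0],[-1,30,-35,0,0],[-1,0,0,0,0]], grip_force=25)

```text
time: 2.5
position: [0.4987, 0.034, 0.1936]
tool_rot: [0.54, 3.095, -0.0]
wrist_force: [-0.1, 0.7, 0.3]
opening: 0.0852
finger_force: 0.0
```

drive_tool(moves=[[-1,0,2,-40,0],[-1,0,0,-40,0],[-1,0,0,-25,0],[0,0,0,0,0],[0.6,0,0,0,0],[0.6,0,0,0,0],[0.6,0,0,0,0],[0.6,0,0,0,0],[0.6,0,0,0,0]])

```text
time: 3.62
position: [0.4978, 0.0384, 0.09]
tool_rot: [0.533, 3.094, 0.001]
wrist_force: [-0.9, -0.3, 6.7]
opening: 0.0174
finger_force: 3.0
```

Run:
```python
from h import *
o=monitor.get_obs(); print(np.round(o['joint_positions'],3),o['opening'],o['finger_force'],o['wrist_force'],o['position'])
```

```text
[ 0.077  0.309 -0.185  1.075  0.     0.418] 0.017400808727846186 2.9502386686090176 [-0.92791222 -0.30074086  6.69579867] [0.49784343 0.03835477 0.08996906]
```

drive_tool(moves=[[1,0,0,1,0],[1,0,0,0,0],[1,0,0,0,0],[1,0,0,3,0]])

```text
time: 4.12
position: [0.4974, 0.0375, 0.0939]
tool_rot: [0.534, 3.094, -0.001]
wrist_force: [-0.3, 0.6, -0.6]
opening: 0.0003
finger_force: 0.0
```

Run:
```python
from h import *
im,d=grab_frame("scene"); cv2.imwrite('pics/s1.png',cv2.resize(im[170:300,260:430],(800,612),interpolation=cv2.INTER_CUBIC)[:600])
```

```text
(no output)
```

View pics/s1.png

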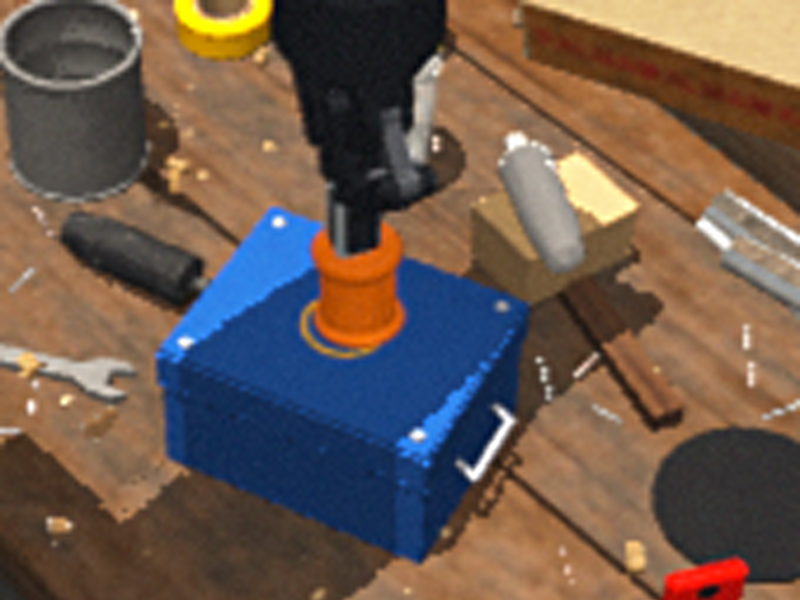

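Run:
```python
from h import *
im,d=grab_frame("scene"); W=cloud("scene",d)
for r in nets.regions_of("scene","spool_center")[:2]:
    p=W[r['mask']]; print(r['score'],r['box'],np.round(np.nanmin(p,0),3),np.round(np.nanmax(p,0),3),np.round(np.nanmedian(p,0),3))
for v in range(206,250,3): print(v,[tuple(np.round(W[v,u]*1000).astype(int)) for u in (330,335,339,343)])
print([tuple(im[v,335]) for v in range(206,250,3)])
```

```text
0.8 [330.0, 221.7, 343.6, 247.5] [0.476 0.011 0.08 ] [0.518 0.085 0.142] [0.488 0.025 0.117]
206 [(np.int64(484), np.int64(40), np.int64(186)), (np.int64(484), np.int64(25), np.int64(197)), (np.int64(474), np.int64(2), np.int64(219)), (np.int64(473), np.int64(-11), np.int64(229))]
209 [(np.int64(482), np.int64(38), np.int64(180)), (np.int64(485), np.int64(26), np.int64(187)), (np.int64(468), np.int64(-5), np.int64(220)), (np.int64(471), np.int64(-13), np.int64(225))]
212 [(np.int64(485), np.int64(42), np.int64(167)), (np.int64(474), np.int64(13), np.int64(195)), (np.int64(467), np.int64(-6), np.int64(213)), (np.int64(470), np.int64(-15), np.int64(218))]
215 [(np.int64(486), np.int64(43), np.int64(157)), (np.int64(473), np.int64(13), np.int64(187)), (np.int64(482), np.int64(10), np.int64(183)), (np.int64(618), np.int64(141), np.int64(1))]
218 [(np.int64(485), np.int64(41), np.int64(150)), (np.int64(489), np.int64(29), np.int64(156)), (np.int64(497), np.int64(25), np.int64(154)), (np.int64(611), np.int64(134), np.int64(-1))]
221 [(np.int64(485), np.int64(41), np.int64(141)), (np.int64(
[... 1783 characters left out ...]
 np.int64(4), np.int64(81))]
[(np.uint8(25), np.uint8(24), np.uint8(22)), (np.uint8(31), np.uint8(26), np.uint8(25)), (np.uint8(17), np.uint8(15), np.uint8(12)), (np.uint8(16), np.uint8(12), np.uint8(11)), (np.uint8(24), np.uint8(21), np.uint8(20)), (np.uint8(28), np.uint8(25), np.uint8(23)), (np.uint8(28), np.uint8(100), np.uint8(223)), (np.uint8(16), np.uint8(101), np.uint8(223)), (np.uint8(19), np.uint8(106), np.uint8(227)), (np.uint8(8), np.uint8(73), np.uint8(170)), (np.uint8(16), np.uint8(84), np.uint8(183)), (np.uint8(4), np.uint8(85), np.uint8(193)), (np.uint8(16), np.uint8(92), np.uint8(207)), (np.uint8(58), np.uint8(102), np.uint8(151)), (np.uint8(132), np.uint8(70), np.uint8(27))]
```

Run:
```python
from h import *
from scipy.optimize import least_squares
im,d=grab_frame("scene"); W=cloud("scene",d)
b,g,r=[im[...,i].astype(int) for i in range(3)]
m=(r>120)&(b<70)&(g<0.65*r)&(W[...,2]>.075)&(np.hypot(W[...,0]-.5,W[...,1]-.03)<.08)
p=W[m]; 
for lo in np.arange(.08,.14,.006):
    q=p[(p[:,2]>=lo)&(p[:,2]<lo+.006)]
    if len(q): print(round(lo,3),len(q),np.round(q.min(0),3),np.round(q.max(0),3))
q=p[(p[:,2]>.086)&(p[:,2]<.124)][:,:2]
f=least_squares(lambda s:np.hypot(q[:,0]-s[0],q[:,1]-s[1])-s[2],[.5,.035,.02],loss='soft_l1',f_scale=.002); print(f.x)
im,d=grab_frame("top"); W=cloud("top",d)
c=im[205:235,325:365]; cv2.imwrite('pics/t2.png',np.hstack([cv2.resize(c,(400,300),interpolation=cv2.INTER_CUBIC),cv2.resize(cv2.imread('pics/scene0.png')[212:250,318:358],(400,300),interpolation=cv2.INTER_CUBIC)]))
```

```text
0.08 33 [0.477 0.014 0.08 ] [0.518 0.056 0.086]
0.086 57 [0.475 0.013 0.086] [0.516 0.047 0.092]
0.092 25 [0.479 0.017 0.092] [0.503 0.045 0.098]
0.098 31 [0.48  0.018 0.098] [0.507 0.044 0.104]
0.104 27 [0.478 0.019 0.104] [0.501 0.043 0.11 ]
0.11 31 [0.478 0.017 0.11 ] [0.506 0.045 0.116]
0.116 15 [0.48  0.018 0.117] [0.5   0.035 0.121]
0.122 71 [0.476 0.014 0.123] [0.518 0.053 0.128]
0.128 92 [0.475 0.016 0.128] [0.517 0.053 0.133]
0.134 1 [0.502 0.028 0.139] [0.502 0.028 0.139]
0.14 1 [0.503 0.029 0.141] [0.503 0.029 0.141]
[0.49820135 0.0365781  0.01853875]
```

View pics/t2.png

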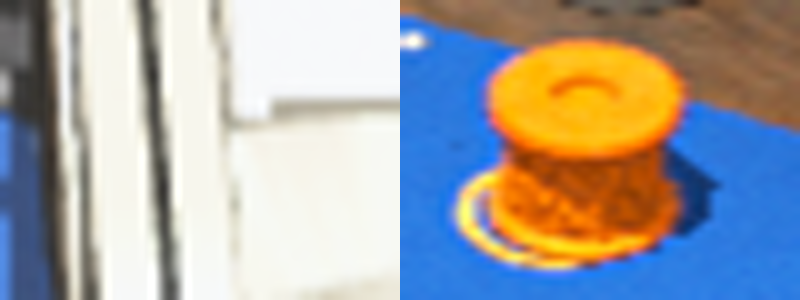

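The fingers shut just above the spool top, and the spool hasn't moved: it is still upright at (.498,.037). So the reported TCP height doesn't match the real fingertips. I'll raise the gripper and measure the tips with the camera.

drive_tool(moves=[[1,0,0,40,0],[1,0,0,20,0],[1,0,0,0,0],[1,0,0,0,0]])

```text
time: 4.88
position: [0.4963, 0.0383, 0.1517]
tool_rot: [-0.532, -3.094, 0.001]
wrist_force: [0.6, -0.3, -0.5]
opening: -0.0001
finger_force: 0.0
```

Run:
```python
from h import *
print(monitor.get_obs()['position'],monitor.get_obs()['opening'])
im,d=grab_frame("scene"); W=cloud("scene",d)
m=(np.hypot(W[...,0]-.498,W[...,1]-.0375)<.045)&(W[...,2]>.134)
p=W[m]; print(len(p))
for lo in np.arange(.134,.29,.01):
    q=p[(p[:,2]>=lo)&(p[:,2]<lo+.01)]
    if len(q): print(round(lo,3),len(q),np.round(q.min(0),3),np.round(q.max(0),3))
cv2.imwrite('pics/s3.png',cv2.resize(im[150:260,290:390],(545,600),interpolation=cv2.INTER_CUBIC))
```

```text
[0.49630757 0.03827365 0.15171612] -9.233292544421148e-05
5012
0.184 7 [0.486 0.029 0.19 ] [0.503 0.036 0.194]
0.194 28 [0.482 0.025 0.195] [0.497 0.048 0.204]
0.204 40 [0.483 0.023 0.204] [0.498 0.047 0.214]
0.214 39 [0.482 0.022 0.214] [0.498 0.048 0.223]
0.224 10 [0.481 0.031 0.224] [0.489 0.051 0.233]
0.234 64 [0.474 0.005 0.234] [0.501 0.07  0.244]
0.244 38 [ 0.47  -0.002  0.244] [0.497 0.079 0.254]
0.254 70 [ 0.47  -0.004  0.254] [0.497 0.081 0.264]
0.264 52 [0.47  0.004 0.264] [0.498 0.082 0.274]
0.274 57 [ 0.471 -0.006  0.274] [0.489 0.061 0.284]
0.284 88 [ 0.471 -0.004  0.284] [0.508 0.062 0.294]
```

View pics/s3.png

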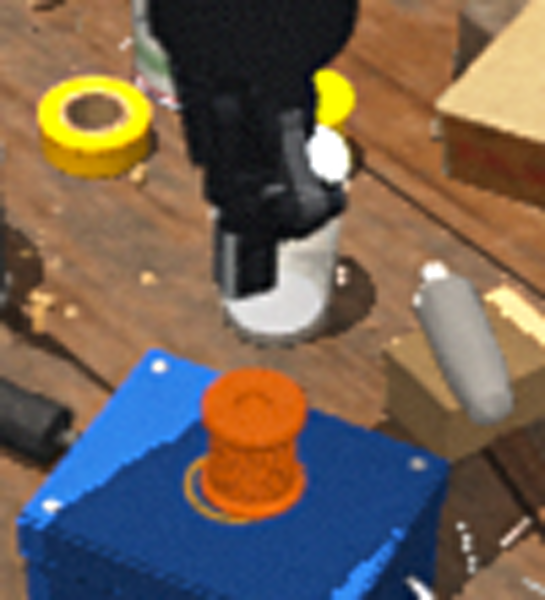

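The shut fingertips really are at z≈.190 with TCP reported at .152, so the true tip sits about 38 mm above the reported TCP. The earlier contact (reported .090 on the .127 spool top) agrees. I'll apply that offset and grasp again, watching forces.

drive_tool(moves=[[-1,1,-1,20,0],[-1,0,0,0,0],[-1,0,0,0,0],[-1,0,0,0,0],[-1,0,0,-40,0],[-1,0,0,-40,0],[-1,0,0,-20,0],[-1,0,0,-20,0],[-1,0,0,0,0]])

```text
time: 6.05
position: [0.4959, 0.0371, 0.051]
tool_rot: [-0.532, -3.091, 0.002]
wrist_force: [0.6, -0.2, 0.8]
opening: 0.0854
finger_force: 0.0
```

drive_tool(moves=[[0.3,0,0,0,0],[0.6,0,0,0,0],[1,0,0,0,0],[1,0,0,0,0],[1,0,0,0,0],[1,0,0,0,0]])

```text
time: 6.8
position: [0.4991, 0.0372, 0.054]
tool_rot: [0.533, 3.094, 0.0]
wrist_force: [-1.3, -0.9, 6.3]
opening: 0.0408
finger_force: 25.0
```

drive_tool(moves=[[1,0,0,20,0],[1,0,0,40,0],[1,0,0,20,0],[1,0,0,0,0]])

```text
time: 7.3
position: [0.4993, 0.0375, 0.1343]
tool_rot: [0.532, 3.093, 0.002]
wrist_force: [0.5, 0.3, -1.3]
opening: 0.0403
finger_force: 25.4
```

Run:
```python
from h import *
from scipy.optimize import least_squares
print(monitor.get_obs()['position'],monitor.get_obs()['opening'],monitor.get_obs()['wrist_force'])
im,d=grab_frame("scene"); W=cloud("scene",d)
b,g,r=[im[...,i].astype(int) for i in range(3)]
m=(r>120)&(b<70)&(g<0.65*r)&(W[...,2]>.09)&(np.hypot(W[...,0]-.5,W[...,1]-.03)<.08)
p=W[m]; print(len(p),p.min(0),p.max(0))
# mat in both
D={'top':np.load('pics/top0.npy'),'scene':np.load('pics/scene0.npy')}
for n in D:
    Wm=cloud(n,D[n]); I=cv2.imread(f'pics/{n}0.png'); mm=(I.max(2)<70)&(np.hypot(Wm[...,0]-.613,Wm[...,1]+.123)<.07)&(Wm[...,2]<.02)
    c,rad=cv2.minEnclosingCircle((Wm[mm][:,:2]*1000).astype(np.float32)); print(n,c,rad,mm.sum(),Wm[mm].mean(0))
# brass rim / slot now uncovered?
cv2.imwrite('pics/s4.png',cv2.resize(im[190:280,280:390],(733,600),interpolation=cv2.INTER_CUBIC))
```

```text
[0.49932797 0.03745071 0.13431942] 0.040333758048704996 [ 0.46691709  0.32346623 -1.25239945]
220 [0.47589802 0.01200225 0.16180575] [0.5135063  0.05844265 0.23970979]
top (614.1983642578125, -122.7294921875) 47.0589714050293 1077 [ 0.61474225 -0.12245604  0.00261419]
scene (623.4229125976562, -115.25650787353516) 61.88203811645508 1070 [ 0.6134623  -0.12396056 -0.00679172]
```

View pics/s4.png

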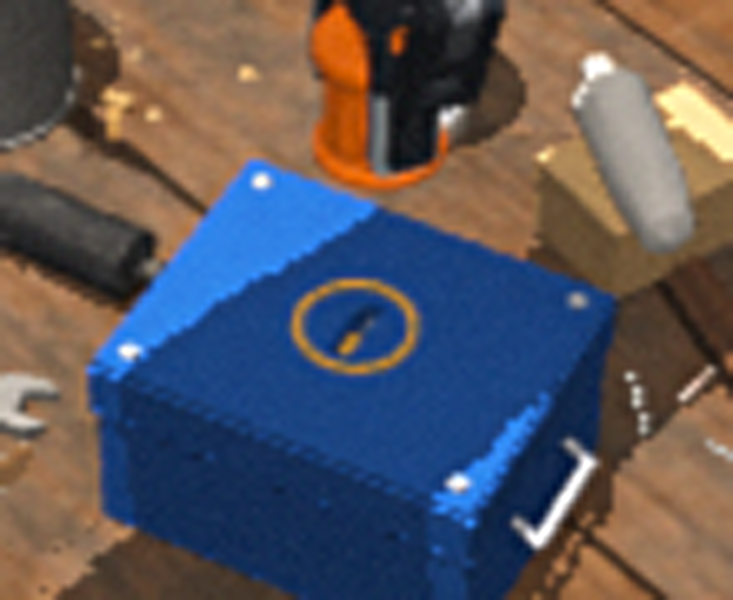

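The spool is held upright, its underside about 81 mm above the lid, and the rim with its slot shows at crop (355,325). Next I carry the spool to the mat.

drive_tool(moves=[[1,23,-32,0,0],[1,23,-32,0,0],[1,23,-32,0,0],[1,23,-32,0,0],[1,23,-32,0,0],[1,0,0,-40,0],[1,0,0,-40,0],[1,0,0,-40,0],[1,0,0,-20,0],[1,0,0,-8,0],[1,0,0,-4,0],[1,0,0,0,0]])

```text
time: 8.85
position: [0.6135, -0.1228, -0.0186]
tool_rot: [0.532, 3.095, -0.0]
wrist_force: [0.3, 0.1, -1.4]
opening: 0.0412
finger_force: 25.4
```

Run:
```python
from h import *
print(monitor.get_obs()['position'],monitor.get_obs()['opening'],monitor.get_obs()['wrist_force'])
im,d=grab_frame("scene"); W=cloud("scene",d)
b,g,r=[im[...,i].astype(int) for i in range(3)]
m=(r>110)&(b<70)&(g<0.65*r)&(g>0.3*r)&(np.hypot(W[...,0]-.614,W[...,1]+.123)<.05)
p=W[m]; print(len(p),np.percentile(p,[1,50,99],axis=0))
im,d=grab_frame("top"); W=cloud("top",d); cv2.imwrite('pics/top5.png',im)
lid=W[(np.hypot(W[...,0]-.493,W[...,1]-.04)<.12)&(abs(W[...,2]-.08)<.006)]
print(cv2.minAreaRect((lid[:,:2]*1000).astype(np.float32)),len(lid))
b,g,r=[im[...,i].astype(int) for i in range(3)]
near=(np.hypot(W[...,0]-.493,W[...,1]-.04)<.032)
m=near&(r>b)&(abs(W[...,2]-.08)<.02); print(m.sum()); q=W[m][:,:2]
from scipy.optimize import least_squares
f=least_squares(lambda s:np.hypot(q[:,0]-s[0],q[:,1]-s[1])-.0205,[.493,.04],loss='soft_l1',f_scale=.002); print('rim top',f.x)
cv2.imwrite('pics/hole.png',cv2.resize(im[200:240,318:366],(720,600),interpolation=cv2.INTER_NEAREST))
```

```text
[ 0.61350733 -0.12279533 -0.01863451] 0.04123644160309825 [ 0.33529317  0.13683081 -1.38392356]
239 [[ 0.59037503 -0.14396374  0.01203741]
 [ 0.59744189 -0.12335528  0.04880582]
 [ 0.62105345 -0.10271196  0.09295363]]
((492.9681091308594, 39.33282470703125), (113.37158966064453, 143.19100952148438), 21.086483001708984) 2945
103
rim top [0.49374401 0.03968139]
```

View pics/hole.png

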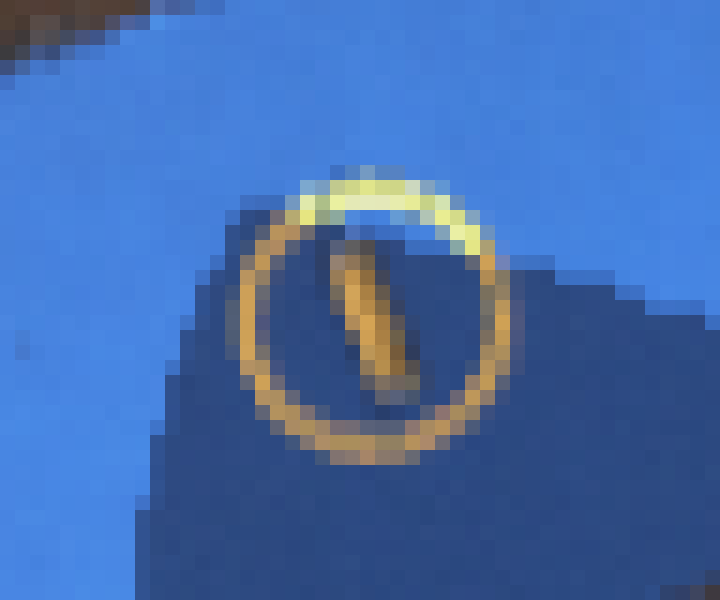

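drive_tool(moves=[[1,0,0,-3,0],[1,0,0,-2,0],[1,0,0,0,0]])

```text
time: 9.32
position: [0.614, -0.123, -0.0228]
tool_rot: [0.533, 3.094, -0.0]
wrist_force: [-0.3, 0.2, 3.4]
opening: 0.0408
finger_force: 25.6
```

drive_tool(moves=[[-0.2,0,0,0,0],[-0.6,0,0,0,0],[-1,0,0,0,0],[-1,0,0,0,0],[-1,0,0,20,0],[-1,0,0,50,0],[-1,0,0,50,0],[-1,-18,-9,50,-5],[-1,-30,-15,0,0],[-1,-30,-15,0,0],[-1,-29,-15,0,0],[-1,0,0,0,0]])

```text
time: 10.82
position: [0.5043, -0.1775, 0.1463]
tool_rot: [-0.671, -3.068, 0.0]
wrist_force: [0.9, 0.8, -0.5]
opening: 0.0852
finger_force: 0.0
```

Run:
```python
from h import *
o=monitor.get_obs(); print(o['position'],o['joint_positions'])
for n in ("scene","top"):
    im,d=grab_frame(n); W=cloud(n,d); cv2.imwrite(f'pics/{n}6.png',im)
    b,g,r=[im[...,i].astype(int) for i in range(3)]
    m=(r>110)&(b<70)&(g<0.65*r)&(g>0.3*r)&(np.hypot(W[...,0]-.614,W[...,1]+.123)<.07)
    p=W[m]; print(n,'spool',len(p),np.percentile(p,[1,50,99],axis=0).round(3).tolist())
    m=(r>110)&(b<80)&(g<0.28*r)&(np.hypot(W[...,0]-.507,W[...,1]+.177)<.04)
    p=W[m]; 
    if len(p)>5: print(n,'key',len(p),np.percentile(p,[1,50,99],axis=0).round(3).tolist(),cv2.minAreaRect((p[:,:2]*1000).astype(np.float32)))
```

```text
[ 0.50426847 -0.17751506  0.14632433] [-3.38351858e-01  3.33912479e-01  6.68065236e-03  1.24418866e+00
 -1.97246236e-04  9.21214791e-02]
scene spool 235 [[0.59, -0.146, 0.002], [0.598, -0.124, 0.018], [0.652, -0.055, 0.055]]
scene key 169 [[0.489, -0.188, 0.061], [0.503, -0.18, 0.086], [0.521, -0.171, 0.097]] ((505.9090270996094, -179.2725372314453), (8.824737548828125, 35.268497467041016), 64.39844512939453)
top spool 254 [[0.593, -0.145, 0.002], [0.612, -0.124, 0.048], [0.641, -0.103, 0.053]]
top key 28 [[0.494, -0.181, 0.089], [0.506, -0.175, 0.092], [0.515, -0.169, 0.096]] ((504.1885070800781, -175.42068481445312), (6.321988105773926, 23.148422241210938), 69.7367935180664)
```

drive_tool(moves=[[-1,1,0,-40,0],[-1,0,0,-40,0],[-1,0,0,-30,0],[-1,0,0,-13,0],[0.3,0,0,0,0],[0.7,0,0,0,0],[1,0,0,0,0],[1,0,0,0,0],[1,0,0,0,0],[1,0,0,0,0]], grip_force=70)

```text
time: 12.18
position: [0.5076, -0.1774, 0.0238]
tool_rot: [0.668, 3.068, -0.001]
wrist_force: [-1.7, -1.0, 5.2]
opening: 0.0082
finger_force: 69.5
```

drive_tool(moves=[[1,0,0,20,0],[1,0,0,40,0],[1,0,0,50,0],[1,-2,36,0,9.2],[1,-2,36,0,9.2],[1,-2,36,0,9.2],[1,-2,36,0,9.2],[1,-2,36,0,9],[1,-3,36,0,0],[1,0,0,0,0],[1,0,0,0,0]])

```text
time: 13.55
position: [0.4939, 0.0391, 0.1327]
tool_rot: [0.58, -3.087, 0.0]
wrist_force: [0.5, -0.1, 0.4]
opening: 0.0081
finger_force: 68.9
```

Run:
```python
from h import *
o=monitor.get_obs(); print(o['position'],o['tool_rot'],o['opening'],o['wrist_force'],o['torque'])
a=o['tool_rot']; print('yaw_y',2*np.degrees(np.arctan2(a[1],a[0]))%360-90)
im,d=grab_frame("scene"); W=cloud("scene",d); np.save('pics/s7.npy',d); cv2.imwrite('pics/s7full.png',im)
b,g,r=[im[...,i].astype(int) for i in range(3)]
m=(r>110)&(b<80)&(g<0.28*r)&(np.hypot(W[...,0]-.494,W[...,1]-.04)<.04)&(W[...,2]>.1)
p=W[m]; print('key',len(p),np.percentile(p,[1,50,99],axis=0).round(3).tolist(),cv2.minAreaRect((p[:,:2]*1000).astype(np.float32)))
cv2.imwrite('pics/s7.png',cv2.resize(im[180:260,290:390],(750,600),interpolation=cv2.INTER_CUBIC))
```

```text
[0.49385789 0.03911001 0.13270981] [ 5.80266235e-01 -3.08682513e+00  1.96543399e-04] 0.008085834523067865 [ 0.48514212 -0.09189959  0.38473193] [-0.0116398   0.09377136 -0.05347465]
yaw_y 111.29261559658354
key 57 [[0.475, 0.03, 0.175], [0.479, 0.034, 0.195], [0.494, 0.044, 0.205]] ((484.809326171875, 38.05128479003906), (24.58928680419922, 6.975932598114014), 39.785213470458984)
```

View pics/s7.png

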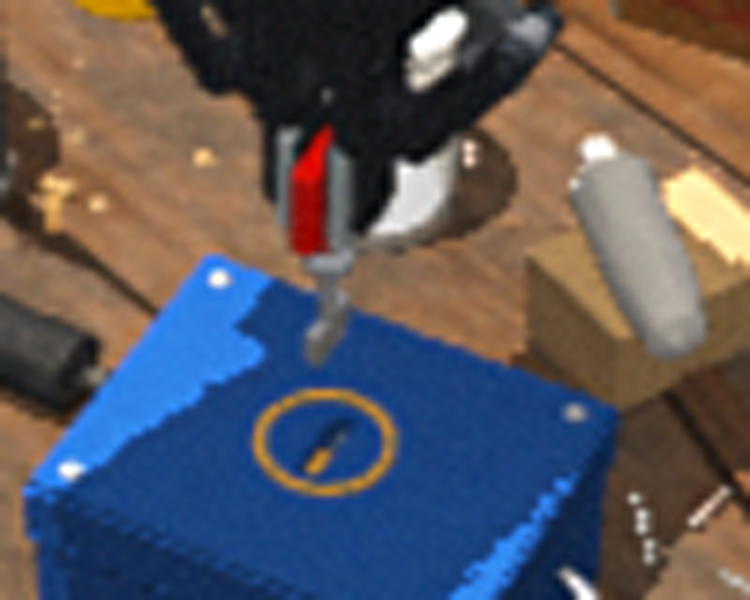

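Run:
```python
from h import *
m=camera_model("scene"); V=np.array(m['view'])
def pr(p):
    q=V@np.r_[p,1]; u=np.array([m['fx']*q[0]/q[2]+m['cx'],m['fy']*q[1]/q[2]+m['cy']]); return u
im=cv2.imread('pics/s7full.png'); s=10
# rim centre in scene image
b,g,r=[im[...,i].astype(int) for i in range(3)]
rm=np.zeros(b.shape,bool); rm[225:252,320:348]=True; rm&=(r>b+10)
e=cv2.fitEllipse(cv2.convexHull(np.argwhere(rm)[:,::-1].astype(np.float32))); print('rim ellipse',e,'pred',pr([.4937,.0397,.08]))
for z in (.119,.133,.155,.161,.192): print(z,pr([.4937,.0397,z]))
c=cv2.resize(im[204:245,318:350],None,fx=14,fy=14,interpolation=cv2.INTER_CUBIC)
ex=np.array([np.cos(np.radians(21.3)),np.sin(np.radians(21.3)),0])*.011
def q(p): return tuple(((pr(p)-[318,204]+.5)*14).astype(int))
C=np.array([.4937,.0397,0])
pts=[q(C+s1*ex+[0,0,z]) for s1,z in ((-1,.119),(1,.119),(1,.133),(-1,.133))]
cv2.polylines(c,[np.array(pts)],True,(0,255,0),1); cv2.polylines(c,[np.array([q(C+[0,0,.119]),q(C+[0,0,.155])])],False,(0,255,0),1)
cv2.circle(c,q(C+[0,0,.08]),3,(0,0,255),-1)
cv2.imwrite('pics/ov.png',c)
```

```text
rim ellipse ((332.8577575683594, 238.5579071044922), (13.925143241882324, 18.896705627441406), 91.20474243164062) pred [333.04675289 238.61356807]
0.119 [333.2799238  226.43578199]
0.133 [333.3663852  221.92017364]
0.155 [333.50533734 214.66313856]
0.161 [333.543905   212.64887055]
0.192 [333.74793131 201.99321545]
```

View pics/ov.png

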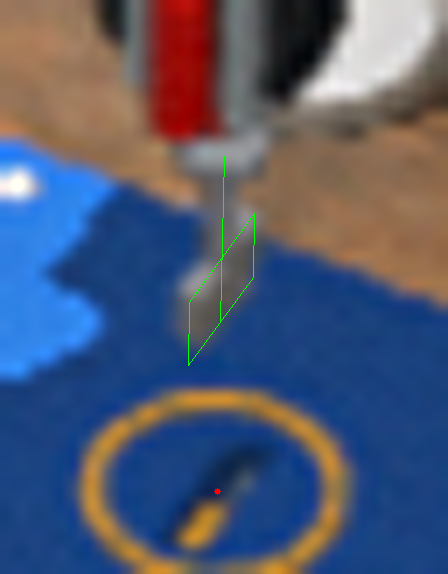

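Run:
```python
from h import *
im=cv2.imread('pics/s7full.png'); W=cloud('scene',np.load('pics/s7.npy'))
a=np.radians(21.2); ex=np.array([np.cos(a),np.sin(a)]); ey=np.array([-ex[1],ex[0]])
T=W[...,:2]-np.array([.4937,.0397]); L=np.stack([T@ex,T@ey,W[...,2]],-1)*1000
b,g,r=[im[...,i].astype(int) for i in range(3)]
rm=np.zeros(b.shape,bool); rm[225:252,320:348]=True; rm&=(r>b+10)
print('rim mean', np.nanmean(L[rm],0).round(1), 'rim ext',np.nanpercentile(L[rm],[3,97],axis=0).round(1).tolist())
for v in range(199,230,2):
    print(v,[tuple(int(round(x)) for x in L[v,u])+(('R' if r[v,u]>100 and g[v,u]<60 else ''),) for u in range(329,337) if np.isfinite(L[v,u,0]) and L[v,u,2]>100 and abs(L[v,u,0])<40])
```

```text
rim mean [-1.3 -0.9 81. ] rim ext [[-21.6, -20.5, 62.3], [17.7, 19.2, 85.2]]
199 [(-11, 5, 207, ''), (-7, 5, 204, ''), (-6, 4, 204, 'R'), (-5, 2, 204, 'R'), (-5, -1, 205, 'R'), (-14, -8, 215, ''), (-13, -9, 215, ''), (-14, -12, 217, '')]
201 [(-11, 5, 202, ''), (-13, 2, 205, 'R'), (-10, 1, 203, 'R'), (-12, -2, 206, 'R'), (-13, -5, 207, 'R'), (-12, -6, 207, ''), (-10, -8, 207, ''), (-7, -9, 205, '')]
203 [(-19, 1, 204, 'R'), (-17, 0, 203, 'R'), (-16, -2, 203, 'R'), (-15, -3, 203, 'R'), (-13, -5, 202, ''), (-12, -7, 202, ''), (-10, -8, 201, ''), (-10, -10, 202, '')]
205 [(-21, 0, 201, 'R'), (-19, -1, 199, 'R'), (-17, -3, 199, 'R'), (-14, -3, 196, 'R'), (-11, -4, 194, ''), (-13, -7, 197, ''), (-13, -10, 199, ''), (-8, -9, 194, '')]
207 [(-18, 2, 192, 'R'), (-15, 1, 190, 'R'), (-17, -2, 193, 'R'), (-16, -4, 193, 'R'), (-11, -4, 189, ''), (-12, -7, 190, ''), (-10, -8, 190, ''), (-10, -10, 190, '')]
209 [(-17, 2, 185, 'R'), (-19, -1, 189, 'R'), (-17, -2, 187, 'R'), (-14, -3, 185, 'R'), (-11, -4, 183, ''), (-13, -7, 186, ''), (-14, -10, 188, ''), (-11, -11, 186, '')]
211 [(-18, 2, 180, 'R')
[... 254 characters left out ...]
1, 161, ''), (2, -3, 159, ''), (2, -5, 160, '')]
215 [(-6, 5, 157, ''), (-7, 2, 159, ''), (-6, 0, 159, ''), (-5, -1, 159, ''), (-5, -4, 160, ''), (-5, -6, 161, ''), (0, -6, 156, '')]
217 [(-4, 1, 151, ''), (-3, 0, 150, ''), (-1, -2, 150, '')]
219 [(-1, 3, 141, ''), (-1, 1, 142, ''), (-1, -2, 143, ''), (9, 1, 134, ''), (8, -2, 136, '')]
221 [(-2, 2, 137, ''), (-3, 0, 138, ''), (1, -1, 135, ''), (5, -1, 132, ''), (10, -1, 127, '')]
223 [(-7, 2, 135, ''), (-4, 1, 133, ''), (-4, -1, 134, ''), (-1, -2, 131, ''), (5, -2, 126, '')]
225 [(-11, 2, 132, ''), (-11, 0, 134, ''), (-10, -2, 133, ''), (-5, -2, 129, ''), (-1, -2, 125, '')]
227 [(-10, 3, 125, ''), (-9, -1, 126, ''), (-2, -1, 120, '')]
229 []
```

drive_tool(moves=[[1,-1.5,-0.5,-20,0],[1,0,0,-12,0],[1,0,0,-3,0],[1,0,0,-2,0],[1,0,0,-2,0],[1,0,0,-2,0],[1,0,0,0,0]])

```text
time: 14.48
position: [0.4926, 0.0388, 0.092]
tool_rot: [-0.58, 3.088, -0.0]
wrist_force: [0.5, 0.2, -1.0]
opening: 0.0078
finger_force: 68.9
```

drive_tool(moves=[[1,0,0,-2,0],[1,0,0,-2,0],[1,0,0,0,0]])

```text
time: 14.85
position: [0.4927, 0.0386, 0.0878]
tool_rot: [0.58, -3.088, 0.001]
wrist_force: [0.4, -0.3, -0.7]
opening: 0.0081
finger_force: 68.8
```

drive_tool(moves=[[1,0,0,-2,0],[1,0,0,-2,0],[1,0,0,0,0]])

```text
time: 15.22
position: [0.4926, 0.0386, 0.0838]
tool_rot: [0.58, -3.088, 0.0]
wrist_force: [1.5, -1.9, -1.9]
opening: 0.008
finger_force: 68.7
```

drive_tool(moves=[[1,0,0,-2,0],[1,0,0,0,0]])

```text
time: 15.48
position: [0.4927, 0.0386, 0.0819]
tool_rot: [-0.58, 3.088, -0.0]
wrist_force: [1.0, -1.8, -1.7]
opening: 0.0079
finger_force: 68.7
```

drive_tool(moves=[[1,0.2,-0.5,-1,0],[1,0,0,-1,0],[1,0,0,-1,0],[1,0,0,0,0]])

```text
time: 15.98
position: [0.4928, 0.0384, 0.0796]
tool_rot: [-0.58, 3.087, 0.001]
wrist_force: [-1.3, -0.7, 4.5]
opening: 0.0082
finger_force: 69.8
```

Contact with the pins, about 5 N. Now I rock and twist while pressing lightly.

drive_tool(moves=[[1,1.4,0.5,-1,0],[1,-2.8,-1,0,0],[1,2.8,1,0,0],[1,-2.8,-1,0,0],[1,1.4,0.5,0,5],[1,0,0,0,-10],[1,0,0,0,10],[1,0,0,0,-10],[1,0,0,0,5],[1,0,0,0,0]])

```text
time: 17.23
position: [0.4929, 0.0375, 0.0788]
tool_rot: [-0.58, 3.087, -0.003]
wrist_force: [-2.1, -1.8, 7.4]
opening: 0.008
finger_force: 70.1
```

drive_tool(moves=[[1,-0.5,-0.2,-0.5,6],[1,0,0,0,-10],[1,0,0,0,10],[1,0,0,0,-10],[1,0,0,0,10],[1,0,0,0,-10],[1,0,0,0,10],[1,0,0,0,-10],[1,0,0,0,4],[1,0,0,0,0]])

```text
time: 18.48
position: [0.4928, 0.0382, 0.0786]
tool_rot: [-0.58, 3.086, 0.0]
wrist_force: [-2.5, -0.5, 8.7]
opening: 0.008
finger_force: 70.3
```

drive_tool(moves=[[1,1.9,0.7,-0.5,0],[1,-3.7,-1.4,0,0],[1,3.7,1.4,0,0],[1,-3.7,-1.4,0,0],[1,3.7,1.4,0,0],[1,-3.7,-1.4,0,0],[1,3.7,1.4,0,0],[1,-3.7,-1.4,0,0],[1,3.7,1.4,0,0],[1,-3.7,-1.4,0,0],[1,1.8,0.7,0,0],[1,0,0,0,0]])

```text
time: 19.98
position: [0.4931, 0.0381, 0.0778]
tool_rot: [-0.58, 3.086, -0.001]
wrist_force: [0.1, -0.5, 7.9]
opening: 0.0083
finger_force: 70.1
```

drive_tool(moves=[[1,1.9,0.7,-0.5,5],[1,-3.7,-1.4,0,-10],[1,3.7,1.4,0,10],[1,-3.7,-1.4,-0.3,-10],[1,3.7,1.4,0,10],[1,-3.7,-1.4,0,-10],[1,3.7,1.4,-0.2,10],[1,-3.7,-1.4,0,-10],[1,3.7,1.4,0,10],[1,-3.7,-1.4,0,-10],[1,1.8,0.7,0,5],[1,0,0,0,0]])

```text
time: 21.48
position: [0.4923, 0.0381, 0.0754]
tool_rot: [0.579, -3.087, 0.0]
wrist_force: [2.4, 0.7, -0.4]
opening: 0.0079
finger_force: 68.9
```

drive_tool(moves=[[1,0.5,0.2,-1,0],[1,0,0,-1,0],[1,0,0,0,0]])

```text
time: 21.85
position: [0.4925, 0.0381, 0.0737]
tool_rot: [0.579, -3.087, 0.0]
wrist_force: [1.3, 0.6, 1.4]
opening: 0.0082
finger_force: 69.3
```

drive_tool(moves=[[1,0.3,0.1,-1,0],[1,0,0,-1,0],[1,0,0,-1,0],[1,0,0,0,0]])

```text
time: 22.35
position: [0.4926, 0.0382, 0.0705]
tool_rot: [0.58, -3.087, 0.0]
wrist_force: [0.6, -0.3, 0.3]
opening: 0.008
finger_force: 69.1
```

drive_tool(moves=[[1,0,0,-2,0],[1,0,0,-2,0],[1,0,0,-2,0],[1,0,0,-2,0],[1,0,0,0,0]])

```text
time: 22.98
position: [0.4929, 0.0383, 0.0626]
tool_rot: [0.58, -3.087, 0.0]
wrist_force: [0.9, -0.2, -1.1]
opening: 0.0079
finger_force: 68.8
```

drive_tool(moves=[[1,0,0,-2,0],[1,0,0,-1,0],[1,0,0,-1,0],[1,0,0,-1,0],[1,0,0,0,0]])

```text
time: 23.6
position: [0.4932, 0.0384, 0.0588]
tool_rot: [-0.58, 3.087, -0.0]
wrist_force: [-1.6, 0.2, 4.8]
opening: 0.008
finger_force: 70.1
```

The key is home: measured .0588 against .0588 expected. Now I press lightly and turn clockwise, compensating for the small offset of the key in the grip.

drive_tool(moves=[[1,0,0,-0.5,-10],[1,0.1,0.2,0,-10],[1,0,0.2,0,-10],[1,0.1,0.2,0,-10],[1,0,0,0,0]])

```text
time: 24.22
position: [0.4938, 0.0382, 0.0588]
tool_rot: [0.513, 3.098, -0.002]
wrist_force: [-1.2, -3.1, 8.0]
opening: 0.0077
finger_force: 70.1
```

Run:
```python
from h import *
o=monitor.get_obs(); print(o['position'],o['opening'],o['wrist_force'],o['torque'],o['joint_positions'])
a=o['tool_rot']; print('yaw_y',(2*np.degrees(np.arctan2(a[1],a[0]))%360-90))
```

```text
[0.49383699 0.03820676 0.05876597] 0.007715758097976231 [-1.19277021 -3.1397212   8.02361253] [-0.59242185  0.44355735  0.01708032] [ 0.07834803  0.33381297 -0.2401699   0.99531291 -0.00164913  0.40649836]
yaw_y 71.1982996990871
```

drive_tool(moves=[[1,0,-0.5,0,-10],[1,0,0,0,-10],[1,0,0,0,-10],[1,0,0.2,0,-10],[1,0,0,0,-10],[1,0,0,0,0]])

```text
time: 24.98
position: [0.4938, 0.0379, 0.0588]
tool_rot: [1.773, 2.59, -0.001]
wrist_force: [-1.2, -2.4, 7.6]
opening: 0.0082
finger_force: 70.1
```

Run:
```python
from h import *
o=monitor.get_obs(); print(o['position'],o['opening'],o['wrist_force'],o['torque'],o['joint_positions'])
a=o['tool_rot']; print('yaw_y',(2*np.degrees(np.arctan2(a[1],a[0]))%360-90))
```

```text
[0.49381681 0.03789968 0.0587629 ] 0.00824251004404087 [-1.16742776 -2.41448388  7.5677398 ] [-0.63011539  0.43995237  0.05982113] [ 0.07779972  0.33376018 -0.24025767  0.99530496 -0.00174597  1.27843432]
yaw_y 21.208631065031966
```

drive_tool(moves=[[1,0,0,0,-5],[1,0,0,0,0],[1,0,0,0,0]])

```text
time: 25.35
position: [0.4938, 0.0379, 0.0588]
tool_rot: [1.883, 2.512, -0.001]
wrist_force: [-1.1, -2.7, 6.8]
opening: 0.0082
finger_force: 70.1
```

Run:
```python
from h import *
o=monitor.get_obs(); print(o['position'],o['opening'],o['wrist_force'],o['torque'])
im,d=grab_frame("scene"); W=cloud("scene",d)
b,g,r=[im[...,i].astype(int) for i in range(3)]
m=(r>100)&(b<80)&(g<0.28*r)&(np.hypot(W[...,0]-.494,W[...,1]-.04)<.04)&(W[...,2]>.085)
p=W[m]; print('key',len(p),np.percentile(p,[1,50,99],axis=0).round(3).tolist(),cv2.minAreaRect((p[:,:2]*1000).astype(np.float32)))
cv2.imwrite('pics/s9.png',np.hstack([cv2.resize(im[195:265,290:370],(400,350),interpolation=cv2.INTER_CUBIC),cv2.resize(im[150:340,290:490],(400,350),interpolation=cv2.INTER_CUBIC)]))
```

```text
[0.49380124 0.03788677 0.05875122] 0.00820363625910338 [-1.13955467 -2.72162912  6.76010002] [-0.65130028  0.44858428  0.11884281]
key 46 [[0.491, 0.02, 0.101], [0.494, 0.023, 0.12], [0.499, 0.029, 0.131]] ((495.5547790527344, 24.477527618408203), (9.869720458984375, 7.040218830108643), 48.94035339355469)
```

View pics/s9.png

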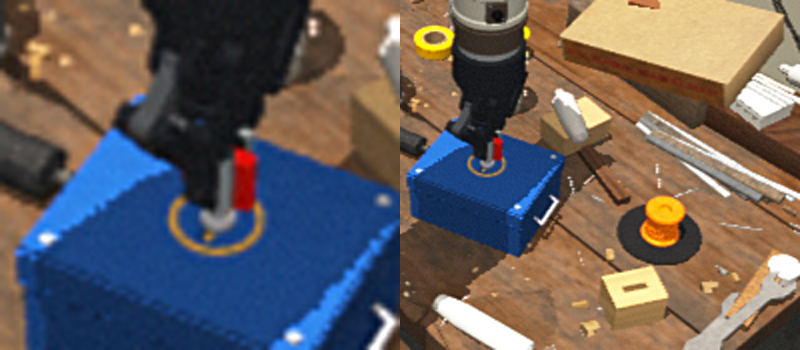

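The key is home and turned, with spring torque of about 0.12 N m as expected at a quarter turn. The spool stands upright on the mat (right half, (662,220)). One more degree for margin, then I hand in.

drive_tool(moves=[[1,0,0,0,-1],[1,0,0,0,0]])

```text
time: 25.65
position: [0.4938, 0.0379, 0.0588]
tool_rot: [1.905, 2.495, -0.0]
wrist_force: [-1.6, -1.9, 6.7]
opening: 0.0079
finger_force: 70.1
```

```bash
python3 -c "
from h import *
o=monitor.get_obs(); print(o['torque'],o['wrist_force'],o['opening']); print(robot.hand_in())"
```

```text
[-0.72649727  0.47512711  0.14363182] [-1.59807844 -1.8585037   6.68013791] 0.007881477171815003
the job is handed in; nothing more can be done
None
```

I handed the job in at about 26 s: the orange spool stands upright on the black mat, and the key is fully home, turned about a quarter turn clockwise and still gripped against the spring; no verdict came back.

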